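Refit the dispenser's sponge tray and prime its pedal

TASK

Take the glass tumbler off the washing-up dispenser and stand it, still upside down, in the middle of the saucer. Then lower the sponge tray (the finned plate with the two holes, not the soap rest) over the dispenser's two pins until it lies flush, and only after that press the pedal right down to its stop with the gripper, hold it there for a good second and let it come back up. Do not drop the glass or the tray or knock the glass over, and leave everything else on the drainer where it is.

Things in the scene. Friction and masses are not known exactly. Their poses are not given: they have to be found in the camera images.
- dispenser: Fixed white plastic washing-up liquid dispenser, a box 110 (x) by 150 (y) by 55 mm high. Origin: centre of its underside, 10 mm above the work surface (on the drainer's ridge tops); z up. Its -x side has the pedal and faces the robot. On its flat top stand two steel pins, 10 mm thick, 14 mm high, the top 5 mm tapering to 4 mm, at x = 0, y = -50 and +50 mm.
- deck (a point): Centre of the dispenser's flat top (55 mm above its underside), midway between the two pins; axes as the dispenser's.
- pedal_pad (a point): Point to press: middle of the rubber pad (36 by 50 mm) on top of the steel pedal, a plate 80 mm long and 56 mm wide that sticks out from the dispenser towards its -x. Moves with the pedal. At rest the pedal slopes 0.25 rad up away from the dispenser; at the stop 0.15 rad down, the pad about 25 mm lower.
- pedal_hinge (a point): Fixed point at the middle of the pedal's hinge, 59 mm from the dispenser's centre towards its -x and 35 mm above its underside; the hinge axis is the dispenser's y. The pad's middle is 62 mm from it along the pedal and 5.5 mm above the pedal's middle plane.
- pedal (a joint): Pedal angle in rad: 0 at rest (up), grows as it is pressed, 0.40 at the stop. A spring returns it; at the pad it takes about 5 N to start and 13 N at the stop.
- tumbler: Clear glass tumbler standing upside down (closed base on top), 100 mm high, 62 mm across at the rim below and 60 mm at the top, 180 g. Origin: centre of its underside (the rim); z up. It starts on the dispenser's top, between the pins.
- saucer: White ceramic saucer, round, 148 mm across, 16 mm high, loose. Origin: centre of its underside; z up.
- saucer_in (a point): Centre of the saucer's flat inner floor (5 mm above its underside, flat out to about 48 mm from the centre).
- tray: Grey plastic sponge tray: plate 70 (x) by 140 (y) by 6 mm, lying flat, with two 13.5 mm through holes at x = 0, y = -50 and +50 mm and an upright fin in the middle, 12 mm thick (x), 50 mm long (y), its top 36 mm above the underside. Origin: centre of its underside; z up. About 120 g. Fits the pins either way round.
- soap_rest: Grey plastic soap rest, same plate, fin and material as the sponge tray (70 by 140 mm, 36 mm high) but with low ribs and no holes. Origin: centre of its underside. Loose bystander: leave it where it is.
- caddy: Blue plastic cutlery caddy, 100 by 100 by 115 mm, with cutlery standing up to 180 mm. Origin: centre of its underside. Loose bystander: leave it where it is.
- egg_cup: White ceramic egg cup, 46 mm across, 60 mm high, beside the pedal. Origin: centre of its underside. Loose bystander: leave it where it is.
- pepper_pot: Steel pepper pot, 44 mm across, 66 mm high, beside the pedal on the other side. Origin: centre of its underside. Loose bystander: leave it where it is.
- tongs: Stainless steel tongs lying along their x, 240 mm long, 37 mm wide, 22 mm high, behind the dispenser. Origin: middle of their underside. Loose bystander: leave it where it is.
There are look-alikes about, which are no part of the job. Leave any turquoise look-alike of the tray alone.

How it is judged:
By the outcome, as a careful person would: the job done as asked, in the order asked, and still so for the second after the job is handed in, with the robot touching nothing.
It also fails if it takes over 64 s, if anything falls off the work surface, if the arm or the gripper's body presses on something with over 40 N, if the wrist force passes 120 N, or if a joint passes its speed limit or range.

ROBOT

A 7-joint arm with a two-finger parallel gripper is mounted at the origin on the work surface. World frame = base frame: x ahead of the robot, y to its left, z up, the work surface at z = 0. Lengths are in m, angles in rad, forces in N, time in s.
With the tool pointing down it reaches from about 0.35 to 0.9 m from the base axis. Payload 8.1 kg.
Tool frame: the origin (TCP) lies at the very end of the fingers, on their centre line; the grasp point (between the pads) lies 19 mm behind it; z points along the fingers, y is the line along which they close (so a half turn about z gives the same grasp; the last joint's range is limited). The gripper opens to 92 mm and grips with 3 to 60 N. Pads are 19 mm wide; open, the fingers measure 130 mm over their backs; the gripper's body (75 mm by 190 mm) begins 47 mm behind the grasp point.
Start: joints at [1.019, 0.434, 0.025, 1.573, -0.012, 1.134, -0.075], TCP at [0.271, -0.563, 0.227] pointing down, gripper open.
Joint ranges: [-2.62, 2.62], [-0.44, 2.09], [-1.27, 1.32], [0.08, 2.57], [-1.32, 4.46], [0.12, 2], [-2.74, 2.74]. Speed limits (rad/s): [2.22, 2.22, 3.01, 3.01, 3.14, 3.14, 3.14].

INTERFACE

Orientations are given as a rotation vector (axis times angle).
In Python, from cell import arm gives the robot as it stands.
- The arm moves only by the tool carry_out, never from a script. Its argument "commands" is a list of rows, each a list of 7 numbers: the opening, from 0 (shut) to 1 (fully open), then the shift along the tool's x, y, z each as a share of 0.025 m, from -1 to 1, then the turn, a rotation vector about the tool's x, y, z each as a share of 0.1 rad, from -1 to 1. A call has 1 to 8 rows; each row shifts and turns the commanded pose from where the row before left it, along the tool's axes as they then stand; what a row does not reach is not made up. A row lasts 1/10 s, in which the tool goes at most 50 mm and 8.59 degrees, less where a joint would pass 70% of its speed; a pose out of reach is approached as far as the arm can. A call with a number of a shift or a turn outside -1 to 1 is refused whole. A call with a gripper value outside its range is refused whole. The fingers move at their own pace and stop on an object; "squeeze" is the grip in N (left out, the last holds). Time passes only in rows, so rows that do not move let the fingers close. It gives the time, the measured TCP pose, the force, the opening and the grip force at its end, in the units of the state.
- arm.observe(): the state, without advancing time (a new reading comes with each control period).
- arm.get_image(name): name is "scene" or "top" or "wrist"; returns a dict with "pixels" (400x640x3 uint8, red, green, blue), "range_z" (400x640 float32, m along the optical axis (not along the pixel's ray), 0 where there is no reading), "mtx" (3x3 intrinsics, pixels), "R" (3x3) and "t" (3): a world point X has camera coordinates R X + t; the wrist camera has in their place "tool_from_camera" (4x4, takes a point from camera to tool coordinates, whose origin is the TCP and whose axes are the flange's). Camera axes: x right, y down, z forward; pixel columns grow to the right and rows downward; lengths in m; the calibration is good to about 2 mm. The wrist camera is an equidistant fisheye: a pixel r from the principal point sees the ray r / f radians off the axis. A picture is of the moment at which its call begins: read the wrist's pose just before it.
- arm.sign_off(): hands the job in; it is judged then, once.
The state is a dict: "clock": time; "joints": joint angles; "dq": joint speeds; "joint_efforts": joint torques, N m; "position": TCP position; "ee_rot": TCP orientation; "force": force on the tool from outside, world axes, zero at the start; "ft_torque": the same for the moment, N m; "width": opening from 0.0 (shut) to 1.0 (fully open); "gripper_force": force on a finger pad.
Only numpy, scipy, OpenCV 4.12 (cv2) and the standard library are available. Lean on these libraries where they do the work, as an engineer would, in place of code of your own. Each camera call takes 0.05 s, during which the arm holds its last target. There are 200 camera calls.

## Working session

There is one attempt and no reset: what is moved stays moved. The work goes in short steps, Python scripts to look and compute and a tool call to move; the robot and the scene stay as the last step left them, time stands still between calls to the robot, and variables do not carry over. Pictures are saved under pics/ and viewed, at most 10 in all, crops included, and the job is handed in when it is done.

Besides the shell and the picture viewer there is one more tool, called after ">>>" as a command line: name --pt "numbers of a row" for each row, then --argument value for the rest. carry_out: Moves the arm, as the interface text tells. Shift numbers are shares of 0.025 m and turn numbers shares of 0.1 rad, none past 1 either way. Its arguments: {"type":"object","properties":{"commands":{"type":"array"},"squeeze":{"type":"number"}},"required":["commands"]}

```bash
mkdir -p pics; ls
python3 - <<'E'
from cell import arm
import cv2,numpy as np
s=arm.observe();print(s)
for n in("scene","top"):
    d=arm.get_image(n);cv2.imwrite(f"pics/{n}0.png",d["pixels"][...,::-1]);np.savez(f"pics/{n}0.npz",**d)
    print(n,d["mtx"],d["R"],d["t"])
E
```

```text
pics
{'clock': 0.0, 'joints': array([ 1.01938672,  0.43522506,  0.02495784,  1.57411542, -0.01160173,
        1.13395126, -0.07507838]), 'dq': array([-1.82721817e-04, -5.59577065e-04,  1.76179204e-04, -2.50261613e-05,
       -5.28181019e-04,  4.01431568e-04, -1.09475885e-03]), 'joint_efforts': array([ 3.93004711e-06, -6.67861533e+01,  9.84403342e-01, -3.14463544e+01,
       -6.08418253e-02,  4.29270440e-02,  1.39097669e-04]), 'position': array([ 0.27092065, -0.56266717,  0.22593639]), 'ee_rot': array([-3.06139218e+00, -6.98702963e-01,  7.45551166e-04]), 'force': array([-0.7942374 , -0.06479839, -0.23076316]), 'ft_torque': array([0.00873865, 0.03114854, 0.01156343]), 'gripper_force': 0.0, 'width': 1.0033171711088615}
scene [[462.54613498   0.         315.3796532 ]
 [  0.         462.54613498 198.52510203]
 [  0.           0.           1.        ]] [[-0.77314278  0.63416883 -0.00895142]
 [ 0.41684299  0.49745287 -0.7607776 ]
 [-0.47800854 -0.59192105 -0.64895093]] [ 0.36312495 -0.13537487  1.50084503]
top [[452.73276366   0.         315.70100367]
 [  0.         452.73276366 204.27128954]
 [  0.           0.           1.        ]] [[-0.041363   -0.99914145  0.00233733]
 [-0.97720138  0.03996692 -0.20851885]
 [ 0.20824641 -0.01090901 -0.97801556]] [0.02233011 0.49371914 1.04006061]
```

View pics/scene0.png

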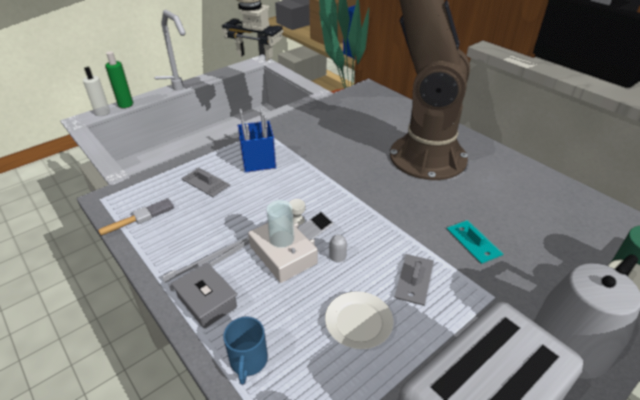

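View pics/top0.png

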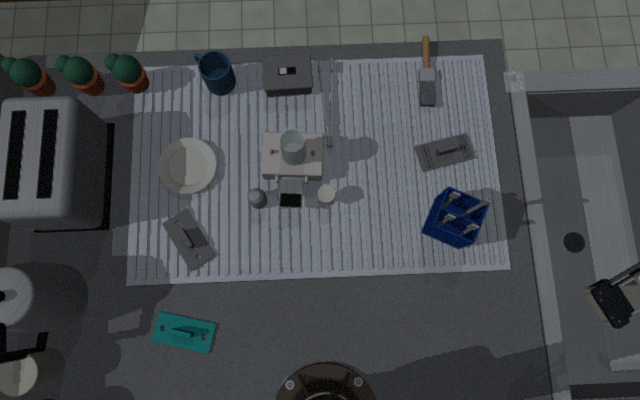

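The top view shows the saucer (188,165), the tray with holes (188,238), the dispenser with the glass (292,150), the pedal pad (290,198), the pepper pot (257,198), the egg cup (326,194), the soap rest (445,152) and the turquoise decoy (184,332). In the scene view, the tray is at (415,278) and the saucer at (360,320).

```bash
cat > h.py <<'E'
import numpy as np,cv2
from scipy.spatial.transform import Rotation as Ro
def load(n): return dict(np.load(f"pics/{n}.npz"))
def cloud(d):
    h,w=d["range_z"].shape;v,u=np.mgrid[:h,:w];K=d["mtx"];z=d["range_z"].astype(float)
    c=np.stack([(u-K[0,2])/K[0,0]*z,(v-K[1,2])/K[1,1]*z,z],-1)
    P=(c-d["t"])@d["R"]; P[z==0]=np.nan
    return P
def ray(d,uv,zp):
    uv=np.atleast_2d(uv).astype(float);r=np.c_[uv,np.ones(len(uv))]@np.linalg.inv(d["mtx"]).T@d["R"]
    o=-d["R"].T@d["t"];return o+r*((zp-o[2])/r[:,2])[:,None]
def rect(xy):
    (c,s,a)=cv2.minAreaRect(xy.astype(np.float32));return np.round(c,4),np.round(s,4),round(a,1)
E
python3 - <<'E'
from h import *
d=load("top0");P=cloud(d);Z=P[...,2];im=d["pixels"].astype(int)
def box(u0,u1,v0,v1,z0,z1):
    m=np.zeros(Z.shape,bool);m[v0:v1,u0:u1]=1;return m&(Z>z0)&(Z<z1)
for n,b in dict(ground=(400,420,200,220,-1,1),disp=(255,330,125,185,.055,.075),tumb=(275,310,120,160,.1,.3),saucer=(150,225,130,200,.013,.04),
  trayplate=(160,222,205,272,.011,.024),trayfin=(160,222,205,272,.035,.06),pad=(276,306,180,212,.03,.12),pep=(245,270,185,212,.03,.12),egg=(314,340,180,206,.03,.12),pins=(255,330,125,185,.075,.09),caddy=(420,490,180,250,.1,.25),soap=(410,480,130,175,.011,.024)).items():
    m=box(*b);p=P[m]
    if len(p)<3: print(n,len(p));continue
    print(n,len(p),"med",np.round(np.median(p,0),4),"rect",*rect(p[:,:2]),"z",np.round(np.percentile(p[:,2],[5,50,95]),4))
# saucer outline by brightness
hsv=cv2.cvtColor(d["pixels"],cv2.COLOR_RGB2HSV)
crop=d["pixels"][120:290,140:350];cv2.imwrite("pics/crop1.png",cv2.resize(crop[...,::-1],None,fx=3.5,fy=3.5,interpolation=cv2.INTER_CUBIC))
E
```

```text
ground 398 med [ 0.481  -0.2335  0.006 ] rect [ 0.4816 -0.2335] [0.0497 0.0515] 85.6 z [0.0016 0.006  0.0107]
disp 1881 med [0.6063 0.0576 0.064 ] rect [0.6184 0.056 ] [0.149  0.1204] 87.5 z [0.0599 0.064  0.0681]
tumb 749 med [0.6113 0.0509 0.1633] rect [0.6194 0.0521] [0.0593 0.0592] 25.8 z [0.1138 0.1633 0.1669]
saucer 2313 med [0.6163 0.3264 0.0187] rect [0.6208 0.3374] [0.1776 0.1827] 87.3 z [0.0135 0.0187 0.0263]
trayplate 1582 med [0.4268 0.3157 0.0149] rect [0.4318 0.3129] [0.1444 0.1638] 87.6 z [0.0115 0.0149 0.0184]
trayfin 119 med [0.4263 0.3176 0.0445] rect [0.4274 0.318 ] [0.05   0.0122] 31.3 z [0.0394 0.0445 0.0478]
pad 681 med [0.5206 0.0627 0.059 ] rect [0.5216 0.0627] [0.0714 0.0754] 87.7 z [0.0477 0.059  0.069 ]
pep 283 med [0.5127 0.1424 0.0678] rect [0.5168 0.1443] [0.0398 0.0419] 24.3 z [0.0403 0.0678 0.0758]
egg 285 med [ 0.5145 -0.0231  0.0672] rect [ 0.5152 -0.0234] [0.0432 0.043 ] 26.1 z [0.0595 0.0672 0.071 ]
pins 59 med [0.5972 0.0479 0.0802] rect [0.607  0.0553] [0.1066 0.0342] 85.8 z [0.0756 0.0802 0.0879]
caddy 1050 med [ 0.441  -0.3232  0.121 ] rect [ 0.4429 -0.3208] [0.1008 0.1011] 63.0 z [0.1022 0.121  0.1751]
soap 1365 med [ 0.6236 -0.3296  0.015 ] rect [ 0.6269 -0.3347] [0.1797 0.1187] 87.8 z [0.0116 0.015  0.0199]
```

View pics/crop1.png

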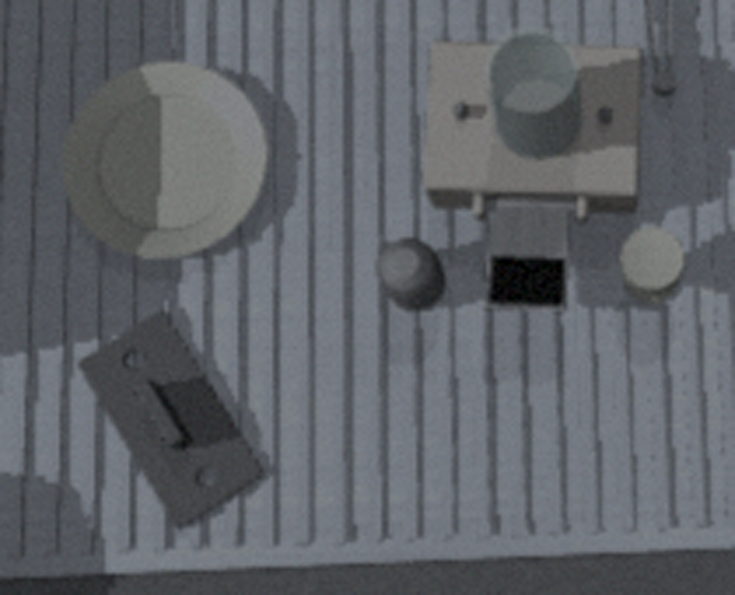

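The enlarged crop shows the pins at about (271,151) and (313,153) in full-image pixels. The tray corners and both holes are clear, and the pedal pad sits between the pepper pot and the egg cup.

Run:
```python
from h import *
d=load("top0")
f=lambda uv:np.array(uv)/3.5+[140,120]-0.36
pins=ray(d,f([(459,108),(605,115)]),.079);print("pins",pins,pins.mean(0),np.linalg.norm(pins[0]-pins[1]))
v=pins[0]-pins[1];print("disp yaw (y axis dir)",np.degrees(np.arctan2(-v[0],v[1])))
c=ray(d,f([(432,42),(639,48),(637,194),(429,189)]),.065);print("deck",c.mean(0),rect(c[:,:2]))
t=ray(d,f([(80,361),(167,313),(268,472),(182,527)]),.016);print("tray",t.mean(0),rect(t[:,:2]),np.degrees(np.arctan2(*(t[1]-t[2])[[0,1]])))
h=ray(d,f([(131,359),(206,476)]),.016);print("holes",h,h.mean(0),np.linalg.norm(h[0]-h[1]))
im=d["pixels"].astype(int);m=((im[...,0]-im[...,2])>-3)
m[:, :150]=0;m[:,225:]=0;m[:130]=0;m[200:]=0
m=cv2.morphologyEx(m.astype(np.uint8),cv2.MORPH_OPEN,np.ones((5,5)))
k=max(cv2.findContours(m,0,1)[0],key=cv2.contourArea)[:,0];k=cv2.convexHull(k)[:,0]
e=ray(d,k,.026)[:,:2];print("saucer",cv2.minEnclosingCircle(e.astype(np.float32)),cv2.fitEllipse(e.astype(np.float32)))
pp=ray(d,f([(490,258),(564,258),(488,305),(565,305)]),.07);print("pad",pp)
# tumbler base circle
k=f([(489,75),(577,75),(533,33)]);print("tumb",ray(d,k,.165))
# scene cross-check of depth
print("egg r",ray(d,f([(652,258)]),.07),"pep",ray(d,f([(405,262)]),.07))
```

```text
pins [[0.62539444 0.10506902 0.079     ]
 [0.61626085 0.0047497  0.079     ]] [0.62082765 0.05490936 0.079     ] 0.10073424439614702
disp yaw (y axis dir) -5.202162059376746
deck [0.62112987 0.05401399 0.065     ] (array([0.6214, 0.0546]), array([0.1468, 0.1074]), 86.2)
tray [0.42789456 0.31483594 0.016     ] (array([0.4288, 0.3152]), array([0.1411, 0.069 ]), 31.7) 58.09481012378763
holes [[0.47060245 0.34574096 0.016     ]
 [0.38585413 0.29183637 0.016     ]] [0.42822829 0.31878866 0.016     ] 0.10043894978962432
saucer ((0.6143590211868286, 0.3221251666545868), 0.07372871041297913) ((0.6140280961990356, 0.3220844566822052), (0.1414729207754135, 0.14682583510875702), 104.91886138916016)
pad [[0.52048527 0.08698709 0.07      ]
 [0.51842914 0.03664118 0.07      ]
 [0.48786013 0.08914872 0.07      ]
 [0.48573037 0.0370928  0.07      ]]
tumb [[0.61698465 0.07805289 0.165     ]
 [0.61472059 0.02221518 0.165     ]
 [0.64411705 0.0492757  0.165     ]]
egg r [[ 0.51598342 -0.02324434  0.07      ]] pep [[0.52004808 0.14484097 0.07      ]]
```

>>> carry_out --pt "1 0 0 -0.3 0 0 -1" --pt "1 0 0 -0.3 0 0 -1" --pt "1 0 0 -0.3 0 0 -1" --pt "1 0 0 -0.3 0 0 -1" --pt "1 0 0 -0.3 0 0 -1" --pt "1 0 0 -0.3 0 0 -1" --pt "1 0 0 -0.3 0 0 -1" --pt "1 0 0 -0.3 0 0 -1" --squeeze 15

```text
clock: 0.9
position: [0.2709, -0.5629, 0.2866]
ee_rot: [-2.544, -1.841, -0.0]
force: [0.8, -0.9, -0.9]
width: 0.996
gripper_force: 0.0
```

>>> carry_out --pt "1 0 0 0 0 0 -1" --pt "1 0 0 0 0 0 -1" --pt "1 1 0.4 0 0 0 0" --pt "1 1 0.4 0 0 0 0" --pt "1 1 0.4 0 0 0 0" --pt "1 1 0.4 0 0 0 0" --pt "1 1 0.4 0 0 0 0" --pt "1 1 0.4 0 0 0 0"

```text
clock: 1.7
position: [0.3492, -0.4204, 0.2864]
ee_rot: [-2.352, -2.081, 0.0]
force: [0.7, -0.3, 1.0]
width: 1.001
gripper_force: 0.0
```

>>> carry_out --pt "1 1 0.4 0 0 0 0" --pt "1 1 0.4 0 0 0 0" --pt "1 1 0.4 0 0 0 0" --pt "1 1 0.4 0 0 0 0" --pt "1 1 0.4 0 0 0 0" --pt "1 1 0.4 0 0 0 0" --pt "1 1 0.4 0 0 0 0" --pt "1 1 0.4 0 0 0 0"

```text
clock: 2.5
position: [0.4529, -0.2317, 0.2865]
ee_rot: [-2.353, -2.081, 0.001]
force: [0.0, -0.4, 0.4]
width: 0.996
gripper_force: 0.0
```

>>> carry_out --pt "1 1 0.42 0 0 0 0" --pt "1 1 0.42 0 0 0 0" --pt "1 1 0.42 0 0 0 0" --pt "1 1 0.42 0 0 0 0" --pt "1 1 0.42 0 0 0 0" --pt "1 1 0.42 0 0 0 0"

```text
clock: 3.1
position: [0.5337, -0.0906, 0.2864]
ee_rot: [-2.353, -2.081, 0.001]
force: [-0.6, 0.4, -0.1]
width: 0.999
gripper_force: 0.0
```

>>> carry_out --pt "1 1 0.43 0 0 0 0" --pt "1 1 0.43 0 0 0 0" --pt "1 1 0.43 0 0 0 0" --pt "1 1 0.43 0 0 0 0" --pt "1 1 0.43 0 0 0 0" --pt "1 1 0.43 0 0 0 0" --pt "1 0 0 0 0 0 0"

```text
clock: 3.8
position: [0.6163, 0.0539, 0.286]
ee_rot: [-2.346, -2.086, -0.002]
force: [-0.4, 0.6, -0.3]
width: 1.003
gripper_force: 0.0
```

```bash
cat >> h.py <<'E'
def snap(n,name):
    from cell import arm
    s=arm.observe();d=arm.get_image(n);d["pos"]=s["position"];d["rot"]=s["ee_rot"];np.savez(f"pics/{name}.npz",**d);cv2.imwrite(f"pics/{name}.png",d["pixels"][...,::-1]);return d
def wray(d,uv,zp):
    uv=np.atleast_2d(uv).astype(float);K=d["mtx"];q=(uv-K[:2,2])/[K[0,0],K[1,1]];th=np.linalg.norm(q,axis=1)
    c=np.c_[q*(np.sin(th)/th)[:,None],np.cos(th)];T=d["tool_from_camera"];R=Ro.from_rotvec(d["rot"]).as_matrix()
    r=c@T[:3,:3].T@R.T;o=R@T[:3,3]+d["pos"];return o+r*((zp-o[2])/r[:,2])[:,None]
def wproj(d,X):
    X=np.atleast_2d(X);T=d["tool_from_camera"];R=Ro.from_rotvec(d["rot"]).as_matrix();p=((X-d["pos"])@R-T[:3,3])@T[:3,:3]
    rho=np.hypot(p[:,0],p[:,1]);th=np.arctan2(rho,p[:,2]);K=d["mtx"];return K[:2,2]+p[:,:2]*(th/rho*K[0,0])[:,None]
E
python3 - <<'E'
from h import *
d=snap("wrist","w1");print(d["pos"],d["rot"],d["mtx"],d["tool_from_camera"])
E
```

```text
[0.6162887  0.05385253 0.28597975] [-2.34586846e+00 -2.08594818e+00 -1.68284271e-03] [[309.70691629   0.         323.4489464 ]
 [  0.         309.70691629 201.20883804]
 [  0.           0.           1.        ]] [[-1.66349853e-03 -9.52483287e-01 -3.04586311e-01  8.26321309e-02]
 [ 9.99998591e-01 -1.65284701e-03 -2.92813672e-04  5.79194324e-04]
 [-2.24534444e-04 -3.04586369e-01  9.52484695e-01 -1.56707604e-01]
 [ 0.00000000e+00  0.00000000e+00  0.00000000e+00  1.00000000e+00]]
```

View pics/w1.png

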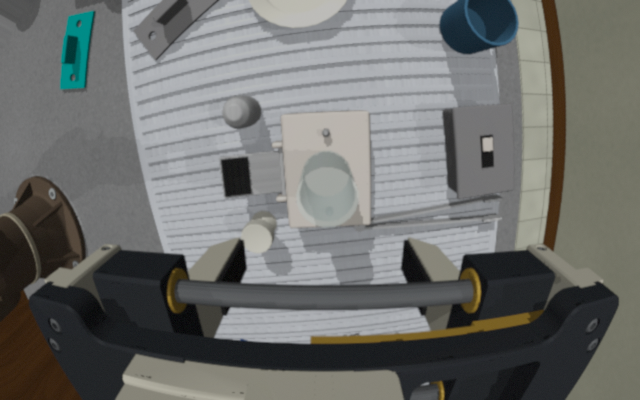

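The wrist view shows the glass near (327,190), pin +y at (326,132), the pedal pad at (237,176) and the saucer at the top edge.

Run:
```python
from h import *
d=load("w1")
for n,X in dict(tumtop=(.6165,.051,.165),tumbot=(.6165,.051,.065),pin=(.6254,.1051,.079),deck=(.621,.0545,.065)).items(): print(n,wproj(d,X))
print("pin",wray(d,(326,131),.079),"deck corners",wray(d,[(281,113),(371,111),(371,224),(288,227)],.065))
cv2.imwrite("pics/w1c.png",cv2.resize(d["pixels"][100:240,220:390,::-1],None,fx=4,fy=4,interpolation=2))
```

```text
tumtop [[323.63943099 198.09920299]]
tumbot [[323.66329976 174.67392149]]
pin [[325.74045201 131.82276867]]
deck [[326.91686364 171.54168465]]
pin [[0.6258155  0.10603089 0.079     ]] deck corners [[ 0.5743399   0.13389376  0.065     ]
 [ 0.68293759  0.12358003  0.065     ]
 [ 0.67085427 -0.02236092  0.065     ]
 [ 0.56126087 -0.01351527  0.065     ]]
```

View pics/w1c.png

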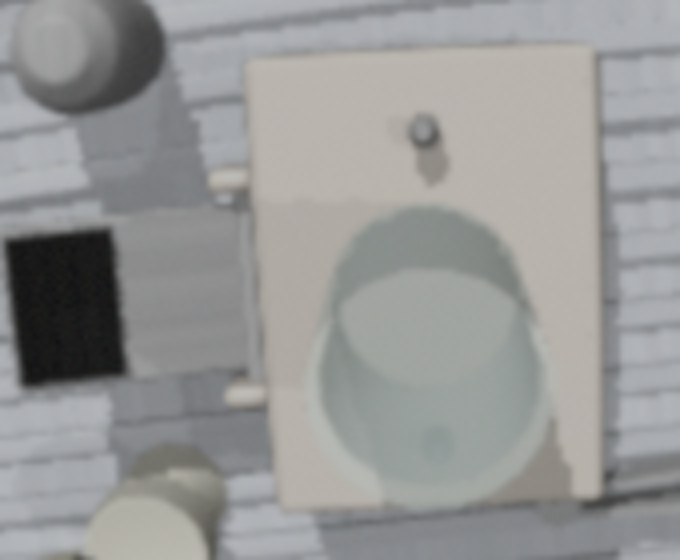

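The top of the glass is centred near (327,199), which gives about (0.6195, 0.050). That agrees with the top view to 3 mm. I'm correcting for it and descending to the grasp.

>>> carry_out --pt "1 -0.15 0.13 0.9 0 0 0" --pt "1 0 0 0.9 0 0 0" --pt "1 0 0 0.9 0 0 0" --pt "1 0 0 0.9 0 0 0" --pt "1 0 0 0.9 0 0 0" --pt "1 0 0 0.9 0 0 0" --pt "1 0 0 0.9 0 0 0" --pt "1 0 0 0.4 0 0 0"

```text
clock: 4.65
position: [0.617, 0.0435, 0.117]
ee_rot: [-2.353, -2.079, 0.005]
force: [-0.7, -0.7, -0.2]
width: 0.999
gripper_force: 0.0
```

>>> carry_out --pt "0.3 0 0 0 0 0 0" --pt "0.3 0 0 0 0 0 0" --pt "0.3 0 0 0 0 0 0" --pt "0.3 0 0 0 0 0 0" --pt "0.3 0 0 0 0 0 0" --squeeze 15

```text
clock: 5.15
position: [0.619, 0.0454, 0.1201]
ee_rot: [2.352, 2.081, 0.001]
force: [-0.6, -0.8, 4.2]
width: 0.655
gripper_force: 14.9
```

>>> carry_out --pt "0.3 0 0 -0.5 0 0 0" --pt "0.3 0 0 -0.8 0 0 0" --pt "0.3 0 0 -0.8 0 0 0" --pt "0.3 0 0 0 0 0 0"

```text
clock: 5.55
position: [0.6203, 0.0459, 0.1751]
ee_rot: [2.351, 2.08, 0.007]
force: [0.3, 0.8, -2.5]
width: 0.654
gripper_force: 14.9
```

>>> carry_out --pt "0.3 0.5 -0.07 0 0 0 0" --pt "0.3 0.9 -0.13 0 0 0 0" --pt "0.3 0.9 -0.13 0 0 0 0" --pt "0.3 0.9 -0.13 0 0 0 0" --pt "0.3 0.9 -0.13 0 0 0 0" --pt "0.3 0.9 -0.13 0 0 0 0" --pt "0.3 0.9 -0.13 0 0 0 0"

```text
clock: 6.25
position: [0.6142, 0.1961, 0.1702]
ee_rot: [-2.351, -2.082, 0.003]
force: [-0.3, 0.2, -2.2]
width: 0.655
gripper_force: 14.9
```

>>> carry_out --pt "0.3 0.9 -0.13 0 0 0 0" --pt "0.3 0.9 -0.13 0 0 0 0" --pt "0.3 0.9 -0.13 0 0 0 0" --pt "0.3 0.9 -0.13 0 0 0 0" --pt "0.3 0.9 -0.13 0 0 0 0" --pt "0.3 0.38 -0.12 0 0 0 0" --pt "0.3 0 0 0 0 0 0" --pt "0.3 0 0 0 0 0 0"

```text
clock: 7.05
position: [0.611, 0.3167, 0.1709]
ee_rot: [2.353, 2.081, -0.003]
force: [0.5, -0.5, -3.1]
width: 0.652
gripper_force: 14.9
```

Run:
```python
from h import *
from cell import arm
print({k:np.round(arm.observe()[k],4) for k in("position","ee_rot","force","width","gripper_force")})
d=snap("wrist","w2");t=snap("top","t2")
a=cv2.resize(d["pixels"][120:300,200:420],None,fx=1.8,fy=1.8,interpolation=2);b=cv2.resize(t["pixels"][100:200,130:240],None,fx=3.24,fy=3.24,interpolation=2)
print(a.shape,b.shape);cv2.imwrite("pics/c2.png",np.hstack([a,b])[...,::-1])
c=t["pixels"][130:180,255:330];cv2.imwrite("pics/deck.png",c[...,::-1])
```

```text
{'position': array([0.611 , 0.3167, 0.1709]), 'ee_rot': array([ 2.3526,  2.0811, -0.0025]), 'force': array([ 0.4543, -0.5272, -3.1012]), 'width': np.float64(0.6521), 'gripper_force': np.float64(14.8817)}
(324, 396, 3) (324, 356, 3)
```

View pics/c2.png

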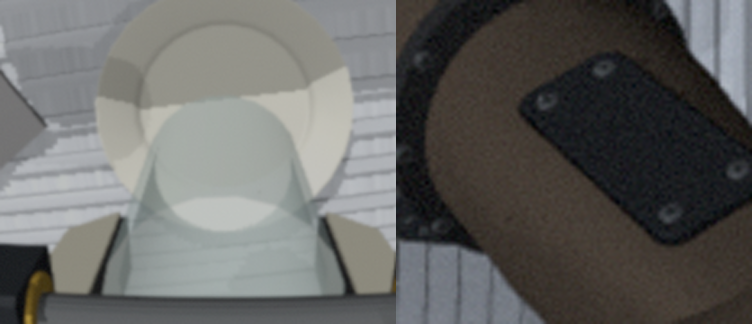

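The wrist view shows the glass held upright. The saucer rim spans columns 97 to 352 of the crop and the floor ring spans 141 to 312, with its top at row 24.

Run:
```python
from h import *
d=load("w2")
f=lambda L:np.array(L)/1.8+[200,120]-.25
from scipy.optimize import least_squares
for L,z in(([(97,105),(110,55),(140,15),(352,105),(338,55),(305,15),(120,160),(335,150)],.026),([(141,100),(312,100),(226,24),(160,52),(292,52)],.016)):
    p=wray(d,f(L),z)[:,:2]
    r=least_squares(lambda q:np.hypot(*(p-q[:2]).T)-q[2],[.61,.32,.07]);print(r.x,r.fun.round(4))
# tumbler bottom rim ellipse in image: centre estimate
print("tum rim far edge", wray(d,f([(222,97)]),.12), "L/R at", wray(d,f([(150,165),(300,165)]),.12))
for zz in(.117,.12): print(wproj(d,(d["pos"][0],d["pos"][1],zz))*1)
```

```text
[0.61339995 0.32510998 0.06970691] [ 0.0022  0.0003 -0.0004  0.0026  0.0001 -0.0017 -0.0019 -0.0012]
[0.61419639 0.3214422  0.04987056] [-0.0003 -0.     -0.0005  0.0006  0.0002]
tum rim far edge [[0.61569641 0.35247783 0.12      ]] L/R at [[0.58386915 0.32868469 0.12      ]
 [0.64307958 0.32131027 0.12      ]]
[[322.82304496 221.03022887]]
[[322.81362182 222.55359691]]
```

Both estimates put the saucer centre at about (0.614, 0.3215), and the glass axis is within 1 mm of it. Lowering now.

>>> carry_out --pt "0.3 0 0 0.7 0 0 0" --pt "0.3 0 0 0.9 0 0 0" --pt "0.3 0 0 0.9 0 0 0" --pt "0.3 0 0 0.7 0 0 0" --pt "0.3 0 0 0.4 0 0 0" --pt "0.3 0 0 0.2 0 0 0" --pt "0.3 0 0 0 0 0 0"

```text
clock: 7.85
position: [0.6114, 0.3171, 0.0765]
ee_rot: [2.353, 2.081, -0.001]
force: [-0.8, -0.1, -2.1]
width: 0.651
gripper_force: 14.9
```

>>> carry_out --pt "0.3 0 0 0.08 0 0 0" --pt "0.3 0 0 0.08 0 0 0" --pt "0.3 0 0 0 0 0 0"

```text
clock: 8.15
position: [0.6113, 0.3178, 0.073]
ee_rot: [2.353, 2.082, 0.001]
force: [0.0, -0.1, -3.0]
width: 0.65
gripper_force: 14.9
```

>>> carry_out --pt "0.3 0 0 0.04 0 0 0" --pt "0.3 0 0 0.04 0 0 0" --pt "0.3 0 0 0 0 0 0"

```text
clock: 8.45
position: [0.6111, 0.3177, 0.0706]
ee_rot: [2.353, 2.082, -0.0]
force: [1.0, 0.3, -2.5]
width: 0.653
gripper_force: 14.9
```

>>> carry_out --pt "0.3 0 0 0.04 0 0 0" --pt "0.3 0 0 0.0 0 0 0"

```text
clock: 8.65
position: [0.6113, 0.3178, 0.0702]
ee_rot: [2.353, 2.082, 0.0]
force: [-1.9, -1.9, 3.3]
width: 0.653
gripper_force: 14.9
```

>>> carry_out --pt "0.7 0 0 0 0 0 0" --pt "0.75 0 0 0 0 0 0" --pt "0.9 0 0 0 0 0 0" --pt "1 0 0 0 0 0 0" --pt "1 0 0 0 0 0 0"

```text
clock: 9.15
position: [0.6112, 0.3178, 0.0697]
ee_rot: [2.353, 2.082, 0.0]
force: [0.7, 0.1, 0.2]
width: 0.963
gripper_force: 0.0
```

>>> carry_out --pt "1 0 0 -0.4 0 0 0" --pt "1 0 0 -0.8 0 0 0" --pt "1 0 0 -1 0 0 0" --pt "1 0 0 -1 0 0 0" --pt "1 0 0 -1 0 0 0" --pt "1 0 0 -1 0 0 0" --pt "1 0 0 -0.5 0 0 0"

```text
clock: 9.85
position: [0.6119, 0.3186, 0.2155]
ee_rot: [2.352, 2.082, 0.006]
force: [0.7, 0.5, -0.8]
width: 1.002
gripper_force: 0.0
```

Run:
```python
from h import *
d=snap("wrist","w3");print(d["pos"],d["rot"]);x=Ro.from_rotvec(d["rot"]).as_matrix()[:,0];print("xtool",np.degrees(np.arctan2(x[1],x[0])))
print([wproj(d,X).round(1).tolist() for X in((.614,.3215,.015),(.614,.3215,.115),(.4285,.317,.016))])
cv2.imwrite("pics/w3c.png",cv2.resize(d["pixels"][40:300,100:500,::-1],None,fx=2,fy=2,interpolation=2))
```

```text
[0.61188574 0.31855863 0.2155341 ] [2.35236507 2.08157708 0.00582522]
xtool 83.01058845105297
[[[324.0, 173.5]], [[324.5, 198.4]], [[181.8, 196.5]]]
```

View pics/w3c.png

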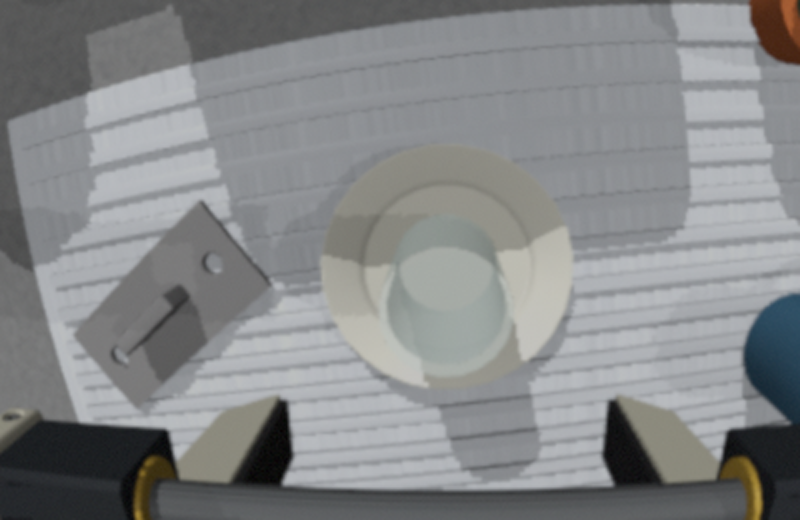

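The glass stands in the saucer: its far rim is at crop (446,215) and the floor ring's top is at (446,183). The tray holes are at crop (213,262) and (121,354).

Run:
```python
from h import *
d=load("w3");f=lambda L:np.array(L)/2+[100,40]-.25
print("rim far",wray(d,f([(446,215)]),.015),"ring top",wray(d,f([(446,183)]),.016))
h=wray(d,f([(213,262),(121,354)]),.016);print(h,h.mean(0),np.linalg.norm(h[0]-h[1]),np.degrees(np.arctan2(*(h[0]-h[1])[[1,0]])))
c=wray(d,f([(202,202),(271,285),(143,407),(76,333)]),.016);print(c,c.mean(0))
```

```text
rim far [[0.61640988 0.35275477 0.015     ]] ring top [[0.61873087 0.37137544 0.016     ]]
[[0.47087136 0.34485314 0.016     ]
 [0.38689567 0.29345868 0.016     ]] [0.42888352 0.31915591 0.016     ] 0.09845459191393056 31.467294689202113
[[0.47123417 0.38255716 0.016     ]
 [0.50561669 0.32526192 0.016     ]
 [0.39211233 0.25342007 0.016     ]
 [0.35366912 0.31253292 0.016     ]] [0.43065808 0.31844302 0.016     ]
```

>>> carry_out --pt "1 -0.11 -0.91 0 0 0 0" --pt "1 -0.11 -0.91 0 0 0 0" --pt "1 -0.11 -0.91 0 0 0 0" --pt "1 -0.11 -0.91 0 0 0 0" --pt "1 -0.11 -0.91 0 0 0 0" --pt "1 -0.11 -0.91 0 0 0 0" --pt "1 -0.11 -0.91 0 0 0 0" --pt "1 -0.11 -0.91 0 0 0 0"

```text
clock: 10.7
position: [0.4266, 0.3177, 0.2114]
ee_rot: [2.353, 2.082, -0.002]
force: [-0.5, 0.2, 0.1]
width: 0.998
gripper_force: 0.0
```

>>> carry_out --pt "1 0 0 0.2 0 0 1" --pt "1 0 0 0.2 0 0 1" --pt "1 0 0 0.2 0 0 1" --pt "1 0 0 0.2 0 0 1" --pt "1 0 0 0.2 0 0 1" --pt "1 0 0 0.2 0 0 1" --pt "1 0 0 0.2 0 0 1" --pt "1 0 0 0.2 0 0 1"

```text
clock: 11.5
position: [0.4275, 0.3177, 0.1713]
ee_rot: [2.979, 0.995, -0.002]
force: [0.3, -0.4, -0.3]
width: 1.002
gripper_force: 0.0
```

>>> carry_out --pt "1 0 0 0.2 0 0 0.9" --pt "1 0 0 0 0 0 0" --pt "1 0 0 0 0 0 0"

```text
clock: 11.8
position: [0.4276, 0.3179, 0.1669]
ee_rot: [3.018, 0.87, -0.001]
force: [-0.5, -0.2, -0.0]
width: 0.998
gripper_force: 0.0
```

Run:
```python
from h import *
from cell import arm
print(arm.observe()["joints"])
d=snap("wrist","w4");print(d["pos"],d["rot"]);x=Ro.from_rotvec(d["rot"]).as_matrix()[:,0];print("xtool",np.degrees(np.arctan2(x[1],x[0])))
print([wproj(d,X).round(1).tolist() for X in((.429,.3185,.016),(.4709,.345,.016),(.387,.292,.016))])
cv2.imwrite("pics/w4c.png",cv2.resize(d["pixels"][60:260,220:430,::-1],None,fx=3,fy=3,interpolation=2))
```

```text
[-0.47593292  0.37475699 -0.34530973  1.85112239  0.15376708  0.94248656
 -1.89911865]
[0.42760254 0.3179165  0.16685905] [ 3.01813987e+00  8.70488051e-01 -1.14867286e-03]
xtool 32.177098495269746
[[[323.2, 185.7]], [[323.0, 137.5]], [[323.4, 230.3]]]
```

View pics/w4c.png

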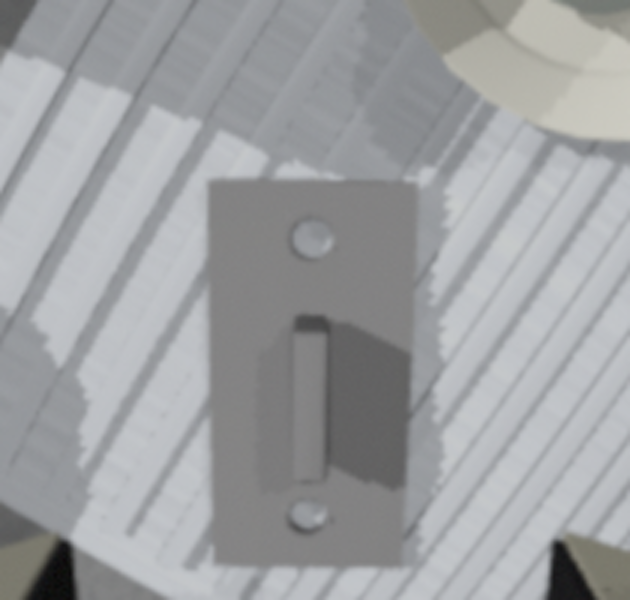

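The wrist crop shows the tray aligned with the tool. Its holes are at crop (313,239) and (308,515), and the fin is at column 310.

Run:
```python
from h import *
d=load("w4");f=lambda L:np.array(L)/3+[220,60]-.33
R=Ro.from_rotvec(d["rot"]).as_matrix()
for n,L,z in(("holes",[(313,239),(308,515)],.016),("corners",[(209,182),(418,182),(402,566),(214,566)],.016),("fin",[(296,332),(326,332),(322,480),(293,480)],.046)):
    p=wray(d,f(L),z);print(n,p.mean(0),"tool mm",((p-d["pos"])@R*1000).round(1).tolist(),"mean units",((p.mean(0)-d["pos"])@R/.025).round(3))
```

```text
holes [0.42760159 0.31773264 0.016     ] tool mm [[49.3, 1.1, 150.8], [-49.3, -0.8, 150.9]] mean units [1.000e-03 5.000e-03 6.034e+00]
corners [0.42703957 0.31730669 0.016     ] tool mm [[68.7, -33.1, 150.8], [68.6, 35.7, 150.8], [-70.1, 33.8, 150.9], [-70.0, -35.7, 150.9]] mean units [-0.027  0.007  6.034]
fin [0.42740755 0.31800984 0.046     ] tool mm [[24.1, -4.2, 120.8], [24.1, 5.0, 120.8], [-24.2, 3.8, 120.9], [-24.1, -5.5, 120.9]] mean units [-1.000e-03 -8.000e-03  4.834e+00]
```

>>> carry_out --pt "1 0 0 0.8 0 0 0.2" --pt "1 0 0 1 0 0 0" --pt "1 0 0 1 0 0 0" --pt "1 0 0 1 0 0 0" --pt "1 0 0 1 0 0 0" --pt "1 0 0 0.6 0 0 0" --pt "1 0 0 0.3 0 0 0" --pt "1 0 0 0 0 0 0"

```text
clock: 12.65
position: [0.4276, 0.3178, 0.0241]
ee_rot: [3.028, 0.837, -0.002]
force: [-0.2, -0.6, 0.3]
width: 1.001
gripper_force: 0.0
```

>>> carry_out --pt "1 0 0 0.12 0 0 0" --pt "0.05 0 0 0 0 0 0" --pt "0.05 0 0 0 0 0 0" --pt "0.05 0 0 0 0 0 0" --pt "0.05 0 0 0 0 0 0" --pt "0.05 0 0 0 0 0 0" --pt "0.05 0 0 0 0 0 0" --pt "0.05 0 0 0 0 0 0" --squeeze 30

```text
clock: 13.45
position: [0.4279, 0.3181, 0.0217]
ee_rot: [3.028, 0.836, 0.0]
force: [-0.2, -0.1, 0.1]
width: 0.441
gripper_force: 0.0
```

>>> carry_out --pt "0.05 0 0 0 0 0 0" --pt "0.05 0 0 0 0 0 0"

```text
clock: 13.65
position: [0.4279, 0.3181, 0.0217]
ee_rot: [3.028, 0.836, -0.0]
force: [0.4, -0.8, 0.7]
width: 0.264
gripper_force: 0.0
```

>>> carry_out --pt "0.05 0 0 0 0 0 0" --pt "0.05 0 0 0 0 0 0" --pt "0.05 0 0 0 0 0 0"

```text
clock: 13.95
position: [0.4279, 0.3181, 0.0217]
ee_rot: [-3.028, -0.836, 0.0]
force: [0.1, 0.3, 0.2]
width: 0.128
gripper_force: 30.0
```

>>> carry_out --pt "0.05 0 0 -0.4 0 0 0" --pt "0.05 0 0 -0.8 0 0 -1" --pt "0.05 0 0 -0.8 0 0 -1" --pt "0.05 0 0 -0.8 0 0 -1" --pt "0.05 0 0 -0.8 0 0 -1" --pt "0.05 0 0 -0.8 0 0 -1" --pt "0.05 0 0 -0.8 0 0 -1" --pt "0.05 0 0 -0.8 0 0 -1"

```text
clock: 14.75
position: [0.4277, 0.3178, 0.1732]
ee_rot: [2.554, 1.829, 0.0]
force: [0.4, -0.1, -1.6]
width: 0.127
gripper_force: 30.0
```

>>> carry_out --pt "0.05 0 0 -0.8 0 0 -1" --pt "0.05 0 0 0 0 0 -1" --pt "0.05 0 0 0 0 0 -0.4" --pt "0.05 0 0 0 0 0 0" --pt "0.05 0 0 0 0 0 0"

```text
clock: 15.25
position: [0.4278, 0.3179, 0.192]
ee_rot: [2.323, 2.115, -0.0]
force: [0.1, -0.0, -0.4]
width: 0.129
gripper_force: 30.0
```

Run:
```python
from h import *
t=snap("top","t5");d=snap("wrist","w5");print(d["pos"],d["rot"]);x=Ro.from_rotvec(d["rot"]).as_matrix()[:,0];print("xtool",np.degrees(np.arctan2(x[1],x[0])))
X=[(.621,.0545,.065),(.6254,.106,.079),(.6163,.0047,.079)];print(wproj(d,X).round(1).tolist())
a=cv2.resize(t["pixels"][125:190,250:335],None,fx=4.5,fy=4.5,interpolation=2)
b=cv2.resize(d["pixels"],None,fx=.6,fy=.6,interpolation=3);print(a.shape,b.shape)
b=np.pad(b,((0,a.shape[0]-b.shape[0]),(0,0),(0,0)));cv2.imwrite("pics/c5.png",np.hstack([a,b])[...,::-1])
```

```text
[0.42777244 0.31792626 0.19184963] [ 2.32265504e+00  2.11516734e+00 -3.29736540e-04]
xtool 84.64624007094015
[[474.3, 357.5], [487.9, 337.7], [468.3, 385.8]]
(292, 382, 3) (240, 384, 3)
```

View pics/c5.png

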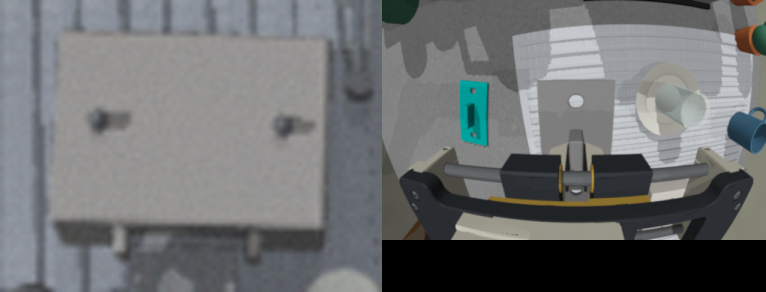

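>>> carry_out --pt "0.05 -0.5 0.28 0 0 0 0" --pt "0.05 -1 0.56 0 0 0 0" --pt "0.05 -1 0.56 0 0 0 0" --pt "0.05 -1 0.56 0 0 0 0" --pt "0.05 -1 0.56 0 0 0 0" --pt "0.05 -1 0.56 0 0 0 0" --pt "0.05 -1 0.56 0 0 0 0" --pt "0.05 -1 0.56 0 0 0 0"

```text
clock: 16.15
position: [0.5156, 0.1193, 0.1917]
ee_rot: [2.322, 2.115, -0.001]
force: [0.7, 0.1, -2.3]
width: 0.133
gripper_force: 30.0
```

>>> carry_out --pt "0.05 -1 0.56 0.2 0 0 0" --pt "0.05 -1 0.56 0.3 0 0 0" --pt "0.05 -1 0.56 0.3 0 0 0" --pt "0.05 -1 0.56 0.3 0 0 0" --pt "0.05 -1 0.56 0.3 0 0 0" --pt "0.05 -1 0.56 0.3 0 0 0" --pt "0.05 -1 0.56 0.3 0 0 0" --pt "0.05 -0.5 0.28 0.3 0 0 0"

```text
clock: 16.95
position: [0.6028, -0.0791, 0.1335]
ee_rot: [2.325, 2.111, -0.002]
force: [-0.6, -0.1, -0.9]
width: 0.13
gripper_force: 30.0
```

>>> carry_out --pt "0.05 0 0 0 0 0 0" --pt "0.05 0 0 0 0 0 0" --pt "0.05 0 0 0 0 0 0"

```text
clock: 17.25
position: [0.6023, -0.0727, 0.1347]
ee_rot: [-2.319, -2.119, -0.001]
force: [0.2, -0.4, -1.3]
width: 0.128
gripper_force: 30.0
```

Run:
```python
from h import *
d=snap("wrist","w6");print(d["pos"],d["rot"]);R=Ro.from_rotvec(d["rot"]).as_matrix();x=R[:,0];print("xtool",np.degrees(np.arctan2(x[1],x[0])))
X=[(.6216,.055,.065),(.6256,.1055,.079),(.6168,.0052,.079)];print(wproj(d,X).round(1).tolist())
H=d["pos"]+R@np.array([.05,0,.0117-.006]);print("hole",H,wproj(d,H))
cv2.imwrite("pics/w6c.png",cv2.resize(d["pixels"][30:280,190:460,::-1],None,fx=2.4,fy=2.4,interpolation=2))
```

```text
[ 0.60228232 -0.07269507  0.13469883] [-2.31874148e+00 -2.11902961e+00 -1.29575655e-03]
xtool 84.84654893666234
[[333.3, 43.0], [332.8, -27.1], [333.6, 110.9]]
hole [ 0.60677528 -0.02289219  0.12904407] [[322.41752042 166.73907743]]
```

View pics/w6c.png

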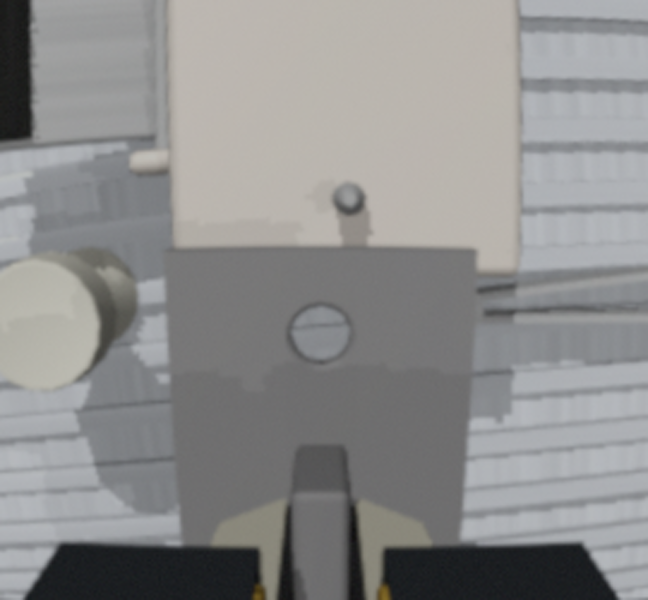

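The wrist crop shows the -y pin tip at (348,197) and the tray's front hole at (320,333), so both are measurable in one view.

Run:
```python
from h import *
d=load("w6");f=lambda L:np.array(L)/2.4+[190,30]-.29
R=Ro.from_rotvec(d["rot"]).as_matrix()
pin=wray(d,f([(348,197)]),.079)[0];hole=wray(d,f([(320,333)]),d["pos"][2]-.0057)[0]
print("pin",pin,"hole",hole,"hole tool",(hole-d["pos"])@R)
u=np.array([np.cos(np.radians(85.1)),np.sin(np.radians(85.1)),0])
print("centre from pin",pin+.05*u)
h1=np.array([.05,0,0]);ht=(hole-d["pos"])@R
tgt=pin+.05*u-R[:,:2]@(ht[:2]-[.05,0])   # TCP target
print("TCP tgt",tgt,"units",(((tgt-d["pos"])@R)/.025)[:2])
e=wray(d,f([(517,20),(519,260)]),.065);print("edge ang",np.degrees(np.arctan2(*(e[0]-e[1])[[1,0]])))
m=wray(d,f([(468,252),(475,252),(168,250)]),d["pos"][2]-.0057);print((m-d["pos"])@R)
```

```text
pin [0.61752493 0.00451006 0.079     ] hole [ 0.60702076 -0.02386785  0.12899883] hole tool [0.04905029 0.00033212 0.00574446]
centre from pin [0.62179577 0.05432732 0.079     ]
TCP tgt [0.62155031 0.05530303 0.07900078] units [5.16643846 0.30719435]
edge ang 86.20235261150101
[[ 0.06757725  0.03302227  0.00576884]
 [ 0.06762033  0.03460919  0.00576924]
 [ 0.06817588 -0.0331877   0.00575395]]
```

>>> carry_out --pt "0.05 0.5 0.03 0 0 0 0" --pt "0.05 1 0.06 0 0 0 0" --pt "0.05 1 0.06 0 0 0 0" --pt "0.05 1 0.06 0 0 0 0" --pt "0.05 1 0.06 0 0 0 0" --pt "0.05 0.66 0.04 0 0 0 -0.08" --pt "0.05 0 0 0 0 0 0" --pt "0.05 0 0 0 0 0 0"

```text
clock: 18.1
position: [0.622, 0.0533, 0.1342]
ee_rot: [2.311, 2.127, -0.001]
force: [-0.3, -1.5, -1.3]
width: 0.127
gripper_force: 30.0
```

>>> carry_out --pt "0.05 0 0 0 0 0 0" --pt "0.05 0 0 0 0 0 0"

```text
clock: 18.3
position: [0.6221, 0.0515, 0.1342]
ee_rot: [2.315, 2.124, -0.001]
force: [0.1, 0.2, -1.5]
width: 0.127
gripper_force: 30.0
```

>>> carry_out --pt "0.05 0.14 -0.03 0.5 0 0 0" --pt "0.05 0 0 0.6 0 0 0" --pt "0.05 0 0 0.5 0 0 0" --pt "0.05 0 0 0 0 0 0" --pt "0.05 0 0 0 0 0 0" --pt "0.05 0 0 0 0 0 0"

```text
clock: 18.9
position: [0.622, 0.0568, 0.0945]
ee_rot: [2.313, 2.126, 0.001]
force: [0.6, 0.4, -1.1]
width: 0.127
gripper_force: 30.0
```

Run:
```python
from h import *
from cell import arm
L=[]
for i in range(4):
    d=arm.get_image("wrist");s=arm.observe();L.append(np.r_[s["position"],s["ee_rot"]])
L=np.array(L);print(L.round(4))
x=Ro.from_rotvec(L[-1,3:]).as_matrix()[:,0];print(np.degrees(np.arctan2(x[1],x[0])))
```

```text
[[6.2210e-01 5.6800e-02 9.4700e-02 2.3125e+00 2.1258e+00 1.3000e-03]
 [6.2210e-01 5.6800e-02 9.4800e-02 2.3124e+00 2.1256e+00 1.4000e-03]
 [6.2210e-01 5.6800e-02 9.4800e-02 2.3124e+00 2.1257e+00 1.3000e-03]
 [6.2200e-01 5.6700e-02 9.4700e-02 2.3125e+00 2.1256e+00 1.2000e-03]]
85.17827495452312
```

>>> carry_out --pt "0.05 -0.06 -0.01 0.1 0 0 0" --pt "0.05 0 0 0.1 0 0 0" --pt "0.05 0 0 0.1 0 0 0" --pt "0.05 0 0 0 0 0 0"

```text
clock: 19.5
position: [0.6209, 0.0551, 0.0862]
ee_rot: [-2.313, -2.126, 0.001]
force: [-0.5, -0.2, -1.6]
width: 0.128
gripper_force: 30.0
```

>>> carry_out --pt "0.05 0 0 0.1 0 0 0" --pt "0.05 0 0 0 0 0 0"

```text
clock: 19.7
position: [0.6211, 0.0552, 0.0839]
ee_rot: [-2.313, -2.126, 0.001]
force: [-0.6, 0.8, -1.6]
width: 0.131
gripper_force: 30.0
```

>>> carry_out --pt "0.05 0 0 0.08 0 0 0" --pt "0.05 0 0 0.08 0 0 0" --pt "0.05 0 0 0 0 0 0"

```text
clock: 20.0
position: [0.621, 0.0551, 0.0799]
ee_rot: [-2.313, -2.126, 0.001]
force: [1.1, 0.1, -1.7]
width: 0.125
gripper_force: 30.0
```

>>> carry_out --pt "0.05 0 0 0.06 0 0 0" --pt "0.05 0 0 0.06 0 0 0" --pt "0.05 0 0 0 0 0 0"

```text
clock: 20.3
position: [0.6211, 0.0552, 0.077]
ee_rot: [-2.313, -2.126, 0.001]
force: [-0.1, 0.1, -1.1]
width: 0.126
gripper_force: 30.0
```

>>> carry_out --pt "0.05 0 0 0.04 0 0 0" --pt "0.05 0 0 0.03 0 0 0" --pt "0.05 0 0 0 0 0 0"

```text
clock: 20.6
position: [0.6213, 0.0552, 0.0767]
ee_rot: [2.312, 2.126, 0.0]
force: [-4.7, -1.1, 11.5]
width: 0.132
gripper_force: 30.0
```

>>> carry_out --pt "0.3 0 0 0 0 0 0" --pt "0.6 0 0 0 0 0 0" --pt "0.6 0 0 0 0 0 0" --pt "0.6 0 0 0 0 0 0" --pt "0.6 0 0 -0.4 0 0 0"

```text
clock: 21.1
position: [0.6203, 0.0549, 0.0845]
ee_rot: [-2.312, -2.125, 0.003]
force: [-1.2, -0.3, -0.2]
width: 0.515
gripper_force: 0.0
```

>>> carry_out --pt "0.6 0 0 -0.8 0 0 0" --pt "0.6 0 0 -1 0 0 0" --pt "0.6 0 0 -1 0 0 0" --pt "0.6 0 0 -1 0 0 0" --pt "0.3 0 0 -0.8 0 0 0" --pt "0 0 0 0 0 0 0" --pt "0 0 0 0 0 0 0"

```text
clock: 21.8
position: [0.6214, 0.0552, 0.201]
ee_rot: [2.312, 2.126, 0.001]
force: [-0.3, -0.6, 0.2]
width: 0.388
gripper_force: 0.0
```

```bash
cat >> h.py <<'E'
def wcloud(d):
    h,w=d["range_z"].shape;v,u=np.mgrid[:h,:w];K=d["mtx"];q=np.stack([u-K[0,2],v-K[1,2]],-1)/K[0,0];th=np.linalg.norm(q,axis=-1)+1e-9
    z=d["range_z"].astype(float);c=np.concatenate([q*(np.tan(th)/th)[...,None],np.ones(z.shape+(1,))],-1)*z[...,None]
    T=d["tool_from_camera"];R=Ro.from_rotvec(d["rot"]).as_matrix();P=(c@T[:3,:3].T+T[:3,3])@R.T+d["pos"];P[(z==0)|(th>1.3)]=np.nan;return P
E
python3 - <<'E'
from h import *
d=snap("wrist","w7");print(d["pos"],d["rot"],d["range_z"].shape);P=wcloud(d).reshape(-1,3)
c=np.array([.6216,.0548]);u=np.array([np.cos(np.radians(85.1)),np.sin(np.radians(85.1))]);v=np.array([u[1],-u[0]])
q=P[:,:2]-c;Y=q@u;X=q@v
for n,m in dict(plate1=(abs(X)<30)&(Y>32)&(Y<42),plate2=(abs(X)<30)&(Y<-30)&(Y>-42),xp=(X>12)&(X<30)&(abs(Y)<40),xm=(X<-12)&(X>-30)&(abs(Y)<40),end=(abs(X)<30)&(Y>60)&(Y<67),fin=(abs(X)<3)&(abs(Y)<20)).items(): pass
X*=1000;Y*=1000;X/=1;Y/=1
for n,m in dict(plate1=(abs(X)<30)&(Y>32)&(Y<42),plate2=(abs(X)<30)&(Y<-30)&(Y>-42),xp=(X>14)&(X<30)&(abs(Y)<40),xm=(X<-14)&(X>-30)&(abs(Y)<40),end=(abs(X)<30)&(Y>60)&(Y<67),deckedge=(X>40)&(X<50)&(abs(Y)<60),fin=(abs(X)<3)&(abs(Y)<20),pin1=(np.hypot(X,Y-50)<3),pin2=(np.hypot(X,Y+50)<3)).items():
    z=P[m,2];print(n,m.sum(),np.round(np.nanmedian(z),4) if m.sum() else '')
# pedal pad: dark pixels
im=d["pixels"].astype(int).sum(-1);P3=P.reshape(400,640,3)
m=(im<120)&(P3[...,0]>.45)&(P3[...,0]<.55)&(abs(P3[...,1]-.06)<.05)&(P3[...,2]<.12)
p=P3[m];print("pad",len(p),np.nanmedian(p,0),rect(p[:,:2]))
h=c-.059*v-u*0;print("hinge",h,"pad rest",c-v*(.059+.062*np.cos(.25)-.0055*np.sin(.25)),"z",.045+.062*np.sin(.25)+.0055*np.cos(.25))
E
```

```text
[0.62141376 0.05523782 0.20104766] [2.31228191e+00 2.12566102e+00 1.22608297e-03] (400, 640)
plate1 4038 0.2817
plate2 549 0.0696
xp 9918 0.2881
xm 10749 0.2888
end 512 0.0697
deckedge 4564 0.2891
fin 303 0.0997
pin1 37 0.077
pin2 29 0.0765
pad 1342 [0.50446527 0.06364817 0.06453295] (array([0.5045, 0.0627]), array([0.0474, 0.0325]), 85.5)
hinge [0.56281563 0.0598396 ] pad rest [0.50431835 0.06485458] z 0.06566806379318896
```

The depth readings put the plate at 0.070, the fin top at 0.100 and the pin tops at 0.077. All carry the same roughly -1.5 mm bias, so the tray lies flush. Going to the pedal next, which measures (0.5045, 0.063, 0.065) as expected.

>>> carry_out --pt "0 -0.02 -0.9 0 0 0 0" --pt "0 -0.02 -1 0 0 0 0" --pt "0 -0.02 -1 0 0 0 0" --pt "0 -0.02 -1 0 0 0 0" --pt "0 0 -0.8 0 0 0 0" --pt "0 0 0 0 0 0 1" --pt "0 0 0 0 0 0 1" --pt "0 0 0 0 0 0 1"

```text
clock: 22.65
position: [0.5032, 0.0628, 0.1995]
ee_rot: [-2.608, -1.751, 0.003]
force: [-0.0, 0.3, -0.9]
width: 0.003
gripper_force: 0.0
```

>>> carry_out --pt "0 0 0 0 0 0 1" --pt "0 0 0 0 0 0 1" --pt "0 0 0 0 0 0 1" --pt "0 0 0 0 0 0 1" --pt "0 0 0 0 0 0 1" --pt "0 0 0 0 0 0 1" --pt "0 0 0 0 0 0 1" --pt "0 0 0 0 0 0 1"

```text
clock: 23.45
position: [0.5033, 0.0629, 0.1994]
ee_rot: [-3.084, -0.597, 0.003]
force: [-0.3, 0.7, 0.3]
width: 0.005
gripper_force: 0.0
```

>>> carry_out --pt "0 0 0 0 0 0 1" --pt "0 0 0 0 0 0 1" --pt "0 0 0 0 0 0 1" --pt "0 0 0 0 0 0 1" --pt "0 0 0 0.6 0 0 0.7" --pt "0 0 0 0.6 0 0 0" --pt "0 0 0 0 0 0 0" --pt "0 0 0 0 0 0 0"

```text
clock: 24.25
position: [0.5035, 0.063, 0.17]
ee_rot: [3.139, -0.13, -0.003]
force: [-0.7, 0.3, 0.3]
width: 0.001
gripper_force: 0.0
```

>>> carry_out --pt "0 0 0 0.9 0 0 0" --pt "0 0 0 0.9 0 0 0" --pt "0 0 0 0.9 0 0 0" --pt "0 0 0 0.7 0 0 0" --pt "0 0 0 0.2 0 0 0" --pt "0 0 0 0.2 0 0 0"

```text
clock: 24.85
position: [0.5044, 0.0631, 0.0758]
ee_rot: [-3.139, 0.131, -0.001]
force: [-0.1, 0.1, 0.4]
width: 0.003
gripper_force: 0.0
```

>>> carry_out --pt "0 0 0 0.15 0 0 0" --pt "0 0 0 0.15 0 0 0" --pt "0 0 0 0.15 0 0 0" --pt "0 0 0 0.15 0 0 0"

```text
clock: 25.25
position: [0.5038, 0.0632, 0.0608]
ee_rot: [-3.139, 0.131, 0.0]
force: [-4.3, -0.1, 6.8]
width: 0.003
gripper_force: 3.2
```

>>> carry_out --pt "0 0 0 0.15 0 0 0" --pt "0 0 0 0.15 0 0 0" --pt "0 0 0 0.15 0 0 0" --pt "0 0 0 0.12 0 0 0" --pt "0 0 0 0 0 0 0"

```text
clock: 25.75
position: [0.5025, 0.0633, 0.0464]
ee_rot: [3.138, -0.13, -0.004]
force: [-8.7, 0.7, 12.6]
width: 0.005
gripper_force: 6.5
```

>>> carry_out --pt "0 0 0 0.08 0 0 0" --pt "0 0 0 0 0 0 0"

```text
clock: 25.95
position: [0.5027, 0.0633, 0.0447]
ee_rot: [3.138, -0.13, -0.003]
force: [-8.3, 1.0, 14.3]
width: -0.002
gripper_force: 7.3
```

>>> carry_out --pt "0 0 0 0.08 0 0 0" --pt "0 0 0 0 0 0 0"

```text
clock: 26.15
position: [0.5027, 0.0632, 0.0427]
ee_rot: [3.138, -0.13, -0.003]
force: [-8.0, -0.0, 14.7]
width: 0.005
gripper_force: 7.8
```

>>> carry_out --pt "0 0 0 0.08 0 0 0" --pt "0 0 0 0 0 0 0"

```text
clock: 26.35
position: [0.5028, 0.0633, 0.0419]
ee_rot: [3.138, -0.13, -0.002]
force: [-13.8, -0.5, 33.3]
width: 0.006
gripper_force: 16.9
```

The force jumped to 33 N at z = 0.042, so the pedal is on its stop. Holding there.

>>> carry_out --pt "0 0 0 0 0 0 0" --pt "0 0 0 0 0 0 0" --pt "0 0 0 0 0 0 0" --pt "0 0 0 0 0 0 0" --pt "0 0 0 0 0 0 0" --pt "0 0 0 0 0 0 0" --pt "0 0 0 0 0 0 0" --pt "0 0 0 0 0 0 0"

```text
clock: 27.15
position: [0.5028, 0.0633, 0.042]
ee_rot: [3.138, -0.13, -0.002]
force: [-12.3, -0.3, 31.2]
width: 0.005
gripper_force: 16.5
```

>>> carry_out --pt "0 0 0 0 0 0 0" --pt "0 0 0 0 0 0 0" --pt "0 0 0 0 0 0 0" --pt "0 0 0 0 0 0 0" --pt "0 0 0 0 0 0 0" --pt "0 0 0 0 0 0 0" --pt "0 0 0 0 0 0 0" --pt "0 0 0 0 0 0 0"

```text
clock: 27.95
position: [0.5028, 0.0633, 0.042]
ee_rot: [3.138, -0.13, -0.002]
force: [-12.1, -1.0, 31.6]
width: 0.006
gripper_force: 16.5
```

>>> carry_out --pt "0 0 0 -0.2 0 0 0" --pt "0 0 0 -0.3 0 0 0" --pt "0 0 0 -0.4 0 0 0" --pt "0 0 0 -0.5 0 0 0" --pt "0 0 0 -0.8 0 0 0" --pt "0 0 0 -1 0 0 0" --pt "0 0 0 -1 0 0 0" --pt "0 0 0 -1 0 0 0"

```text
clock: 28.75
position: [0.5036, 0.0631, 0.1716]
ee_rot: [-3.139, 0.131, 0.001]
force: [0.7, 0.8, -1.1]
width: 0.004
gripper_force: 0.0
```

>>> carry_out --pt "0 0 0 -1 0 0 0" --pt "0 -0.5 0 -0.5 0 0 0" --pt "0 -1 0 0 0 0 0" --pt "0 -1 0 0 0 0 0" --pt "0 -1 0 0 0 0 0" --pt "0 0 0 0 0 0 0" --pt "0 0 0 0 0 0 0"

```text
clock: 29.45
position: [0.4168, 0.0703, 0.2082]
ee_rot: [3.139, -0.13, 0.001]
force: [0.8, 0.3, -0.1]
width: 0.006
gripper_force: 0.0
```

Run:
```python
from h import *
d=snap("wrist","w9");t=snap("top","t9");s=snap("scene","s9");print(d["pos"])
P=wcloud(d);im=d["pixels"].astype(int).sum(-1)
m=(im<120)&(P[...,0]>.45)&(P[...,0]<.55)&(abs(P[...,1]-.06)<.05)&(P[...,2]<.12)
print("pad",m.sum(),np.nanmedian(P[m],0))
for n in("wrist","scene"):
    Q=(P if n=="wrist" else cloud(s))
    for k,(x,y,r,z0,z1) in dict(glass=(.614,.3215,.045,.105,.13),egg=(.515,-.023,.035,.055,.085),pep=(.517,.144,.035,.06,.085),fin=(.6216,.0548,.035,.09,.115)).items():
        m=(np.hypot(Q[...,0]-x,Q[...,1]-y)<r)&(Q[...,2]>z0)&(Q[...,2]<z1);p=Q[m];print(n,k,len(p),np.nanmedian(p,0).round(4) if len(p) else '')
# change in scene image
a=load("scene0")["pixels"].astype(int);diff=(abs(a-s["pixels"].astype(int)).sum(-1)>90).astype(np.uint8)
diff=cv2.morphologyEx(diff,cv2.MORPH_OPEN,np.ones((3,3)))
n,l,st,c=cv2.connectedComponentsWithStats(diff);print([x.tolist() for x in st[1:] if x[4]>40])
```

```text
[0.41677759 0.07033847 0.2082336 ]
pad 1611 [0.50334778 0.06230829 0.06493916]
wrist glass 1736 [0.6106 0.3166 0.1136]
wrist egg 1592 [ 0.5152 -0.0227  0.0672]
wrist pep 1178 [0.5172 0.1406 0.0709]
wrist fin 0 
scene glass 629 [0.6141 0.3261 0.115 ]
scene egg 206 [ 0.5175 -0.0197  0.068 ]
scene pep 177 [0.5228 0.1504 0.0707]
scene fin 112 [0.6222 0.0581 0.0997]
[[222, 0, 61, 56, 1096], [326, 0, 5, 14, 61], [426, 0, 10, 14, 95], [421, 19, 12, 31, 288], [336, 39, 8, 10, 62], [345, 57, 7, 7, 41], [225, 67, 27, 43, 311], [334, 66, 39, 31, 777], [464, 69, 11, 31, 170], [200, 75, 44, 49, 445], [181, 79, 10, 9, 68], [148, 89, 55, 68, 1541], [330, 96, 60, 65, 1902], [406, 98, 7, 14, 84], [285, 106, 12, 7, 46], [316, 108, 23, 19, 237], [193, 138, 23, 17, 200], [247, 169, 42, 25, 620], [272, 205, 13, 11, 109], [225, 214, 28, 20, 372], [266, 218, 43, 45, 973], [285, 218, 9, 11, 49], [390, 254, 44, 52, 1645], [304, 283, 31, 25, 441], [327, 294, 48, 36, 1032]]
```

The glass, tray, pedal, egg cup and pepper pot all measure where they should be, and the robot is clear of everything. Handing in.

```bash
python3 -c "
from cell import arm
print(arm.sign_off())"
```

```text
the job is handed in; nothing more can be done
None
```

The job is handed in at about 30 s: the glass stands upside down in the middle of the saucer, the tray lies flush on the pins, and the pedal was then held on its stop for about 1.6 s and came back up; the egg cup and pepper pot stayed put by measurement, the other bystanders were not measured again, and sign-off returned no verdict.

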